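# Roll the seal strip down on the vial rack

### The arm

A 6-joint arm with a two-finger parallel gripper is mounted at the origin on a cart in front of the work surface, level with it; the furniture and walls round the work are solid. World frame = base frame: x ahead of the robot, y to its left, z up, the work surface at z = 0. Lengths are in m, angles in rad, forces in N, time in s.
With the tool pointing down it reaches from about 0.25 to 0.725 m from the base axis. Payload 4 kg.
Tool frame: the origin (TCP) lies on the centre line of the jaws, within the pads' length; the fingertips stand tip_reach ahead of it and the grasp point (between the pads) lies 5 mm behind it (tip_reach is the distance from the TCP to the fingertips, in m); z points along the fingers, y is the direction in which the jaws open and shut (so a half turn about z gives the same grasp; the last joint's range is limited). The gripper opens to 85 mm and grips with 20 to 120 N. Pads are 22 mm wide; open, the fingers measure 114 mm over their backs; the gripper's body (76 mm by 85 mm) begins 54 mm behind the grasp point. The pads swing forward as they close: fully open they stand 13 mm farther back than shut.
Start: joints at [-1.194, 0.241, 0.005, 1.335, 0, 1.571], TCP at [0.184, -0.465, 0.245] pointing down, gripper open.
Joint ranges: [-2.72, 2.72], [-1.05, 1.87], [-1.09, 1.28], [-1.99, 2.15], [-1.42, 1.44], [-3.14, 3.14]. Speed limits (rad/s): [2.79, 2.79, 3.14, 3.14, 3.14, 3.14].

### API

Orientations are given as a unit quaternion [x, y, z, w].
In Python, from workcell import * gives the robot as it stands.
- The arm moves only by the tool arm_command, never from a script. Its arguments are lists of equal length, an entry for each row: "translation": the shift along the tool's x, y, z in cm, a list of three; "turn": the turn about the tool's z in rad; "hand": the closure, from 0 (fully open) to 1 (shut). In form: {"translation": [[x, y, z], ...], "turn": [turn, ...], "hand": [hand, ...]}. A call has 1 to 5 rows; each row is the pose to reach, as a shift and turn from the pose commanded when the call began, along the tool's axes at that moment; what a row does not reach only later rows make up. A row lasts 1/12 s, in which the tool goes at most 41.7 mm and 7.16 degrees, less where a joint would pass 70% of its speed; a pose out of reach is approached as far as the arm can. A call with a gripper value outside its range is refused whole. The fingers move at their own pace and stop on an object; the grip force is fixed at half the most. Time passes only in rows, so rows that repeat a pose let the fingers close. It gives the time, the measured TCP pose, the force and the opening at its end, in the units of the state.
- get_obs(): the state, without advancing time (a new reading comes with each control period).
- camera(name): name is "scene" or "top"; returns (picture, depth): 420x560x3 uint8, red, green, blue; 420x560 float32, m along the optical axis (not along the pixel's ray), 0 where there is no reading.
- camera_info(name): a dict with "mtx" (3x3 intrinsics, pixels), "dist_coeffs" ([k1, k2, p1, p2, k3] as OpenCV has them; the pictures are not rectified), "world_to_cam" (4x4, takes a point from world to camera coordinates). Camera axes: x right, y down, z forward; pixel columns grow to the right and rows downward; lengths in m; the calibration is good to about 2 mm. A picture is of the moment at which its call begins. camera_info takes no time and is no camera call.
- job_done(): hands the job in, once; it reports no verdict.
Trained networks look in the newest picture that a camera, given by its name, has taken for a name from the list of things; names that differ only in an ending like _2 or _b are one class to them, and where a whole thing is asked for, a point or a joint stands for the part that bears it (a point fixed in the world has none). Each returns a list of dicts, best first, with "conf" (0 to 1); they miss things now and then, are a little off and sometimes report something else, mostly with a low value. They report only what shows in the picture. A call takes as long as a camera call. They do not tell look-alikes from the thing itself.
- search_frame(camera, name): "location" ([row, column] in pixels, amid what is visible of it).
- spot_point(camera, name): "location" ([row, column] in pixels: a listed point, or the origin of a listed thing).
The state is a dict: "clock": time; "joint_pos": joint angles; "joint_vel": joint speeds; "tau": joint torques, N m; "eef_pos": TCP position; "tool_rot": TCP orientation; "ft_force": force on the tool from outside, world axes, zero at the start; "ft_torque": the same for the moment, N m; "grip_width": finger opening in m.
Only numpy, scipy, OpenCV 4.12 (cv2) and the standard library are available. Lean on these libraries where they do the work, as an engineer would, in place of code of your own. Each camera call takes 0.05 s, during which the arm holds its last target. There are 200 camera calls.

### The job

Take the hand roller out of its stand and roll it along the white seal strip of the vial rack with firm, even pressure (about 15 N, never more than 30 N) until all seven links are fully home. Then stand the roller upright in its stand again and let go; press the rack with nothing but the roller and leave the other things where they are.

Things in the scene. Friction and masses are not known exactly. Their poses are not given: they have to be found in the camera images.
- rack: Vial rack: fixed grey foot plate 64 x 200 x 10 mm under an aluminium deck (46 x 176 mm) with a row of seven glass vials along y. Origin: middle of the foot's underside, on the worktop, z up. The deck is NOT part of this pose: it stands on levelling screws, up to 8 mm above or below nominal and sloping along y by up to 0.05 rad. It sinks on rubber bushes 1 mm per 18 N.
- strip_nominal (a point): Point fixed to the foot, 75 mm above the worktop over its middle; axes as the rack. Nominal top of the seated white seal strip: seven square links (20.5 mm, pitch 22 mm) along y, raised ones 5 mm higher, rails beside them 1 mm lower. The true height must be felt. Links move at 6 N and stay where pushed; roll with about 15 N. Over 35 N breaks vials; press with the roller only.
- roller: Hand roller upright in its stand, wheel down. Origin: lowest point of the wheel; z up. Rubber wheel 44 mm diameter, 24 wide, axle along x, so it rolls along y. Steel guard plate 56 x 66 mm (x, y) at z 50 to 58 mm; above it a brown wooden handle, 38 mm in x, 26 in y, z 58 to 110 mm, to grip from above. 0.2 to 0.35 kg. Half a turn about z gives the same tool.
- stand: Fixed stand of the roller: grey open-topped box 60 x 70 x 62 mm (x, y, z) on a dark plate 80 x 90 x 6 mm. Origin: middle of the underside, on the worktop. Pocket 44 x 54 mm: wheel and fork hang in it, roller's y along the stand's y, 5 mm play each way, the guard plate on the rim; the roller's origin is then 12 mm above the stand's.
- roller_wheel (a joint): Turning angle of the roller's wheel on its axle (rad), free running; its sign depends on the rolling direction.
- specimen_6: Black round mounted specimen, 40 mm across, 21 mm high, bystander; origin under its middle.
- specimen_7: Tan round mounted specimen, 30 mm across, 18 mm high, bystander; origin under its middle.
- tweezers: Steel tweezers lying flat, 137 x 14 x 8 mm, bystander; origin under the middle.
- cap1 (a joint): How far link 1 of the seal strip (at y = -66 mm of the rack) is pushed in, m: 0 raised by 5 mm, 0.005 fully home. Starts between 0 and 0.0015.
- cap2 (a joint): How far link 2 of the seal strip (at y = -44 mm of the rack) is pushed in, m: 0 raised by 5 mm, 0.005 fully home. Starts between 0 and 0.0015.
- cap3 (a joint): How far link 3 of the seal strip (at y = -22 mm of the rack) is pushed in, m: 0 raised by 5 mm, 0.005 fully home. Starts between 0 and 0.0015.
- cap4 (a joint): How far link 4 of the seal strip (at y = 0 mm of the rack) is pushed in, m: 0 raised by 5 mm, 0.005 fully home. Starts between 0 and 0.0015.
- cap5 (a joint): How far link 5 of the seal strip (at y = 22 mm of the rack) is pushed in, m: 0 raised by 5 mm, 0.005 fully home. Starts between 0 and 0.0015.
- cap6 (a joint): How far link 6 of the seal strip (at y = 44 mm of the rack) is pushed in, m: 0 raised by 5 mm, 0.005 fully home. Starts between 0 and 0.0015.
- cap7 (a joint): How far link 7 of the seal strip (at y = 66 mm of the rack) is pushed in, m: 0 raised by 5 mm, 0.005 fully home. Starts between 0 and 0.0015.
There are look-alikes about, which are no part of the job. What is shaped like the roller but pink or turquoise is not meant.

How it is judged:
On the way, in this order (a step that is already met when the one before it is completed fails the run):
1. the roller is lifted out of its stand (z of roller in the frame of stand above 0.06 m), for 0.2 s.
2. the wheel rolls on the strip while pressing on it with more than 4 N, for 0.2 s (contact force between roller and rack above 4 N and (velocity of joint roller_wheel above 0.2 rad/s or velocity of joint roller_wheel below -0.2 rad/s)), for 0.2 s.
3. all seven links are home (within 1.5 mm) (value of joint each of cap1, cap2, cap3, cap4, cap5, cap6, cap7 above 0.0035 m), for 0.2 s.
At the end, for the whole second after the job is handed in: All seven links are within 1.5 mm of fully home (joint above 0.0035 m), and the roller stands upright (within 0.08 rad) and still in its stand, its guard plate on the rim: origin within 10 mm sideways of the stand's and 8 to 16 mm above it (all of step 3 and horizontal distance between roller and stand below 0.01 m and z of roller in the frame of stand between 0.008 and 0.016 m and angle between roller's own z axis and vertical below 0.08 rad and linear speed of roller below 0.02 m/s); the robot touches nothing.
It fails at once if the roller presses on the rack with more than 35 N (contact force between roller and rack above 35 N).
It fails at once if the fingers or the arm press on the rack with more than 2 N (contact force between any of the fingers, the arm and rack above 2 N).
It fails at once if a bystander (specimen or tweezers) is moved more than 20 mm (distance of any of specimen_6, specimen_7, tweezers from where it was at the start of the episode above 0.02 m).
It also fails if it takes over 72 s, if anything falls off the work surface, if the arm or the gripper's body presses on something with over 40 N, if the wrist force passes 120 N, or if a joint passes its speed limit or range.

## Working session

There is one attempt and no reset: what is moved stays moved. The work goes in short steps, Python scripts to look and compute and a tool call to move; the robot and the scene stay as the last step left them, time stands still between calls to the robot, and variables do not carry over. Pictures are saved under pics/ and viewed, about 8 in all and at most 12, crops included, and the job is handed in when it is done.

Besides the shell and the picture viewer there is one more tool, called after "Call:" in YAML: its name, and indented under it one key for each argument. arm_command: Moves the arm, as the interface text tells. Its arguments: {"type":"object","properties":{"translation":{"type":"array","items":{"type":"array","items":{"type":"number"}}},"turn":{"type":"array","items":{"type":"number"}},"hand":{"type":"array","items":{"type":"number"}}},"required":["translation","turn","hand"]}

```bash
mkdir -p pics; ls
cat > h.py <<'E'
from workcell import *
import numpy as np, cv2
def px2w(cam,r,c,depth=None,z=None):
    i=camera_info(cam);K=np.array(i["mtx"]);T=np.linalg.inv(np.array(i["world_to_cam"]))
    u=cv2.undistortPoints(np.array([[[c,r]]],float),K,np.array(i["dist_coeffs"]))[0,0]
    d=np.array([u[0],u[1],1.])
    if depth is None:
        rd=T[:3,:3]@d; depth=(z-T[2,3])/rd[2]
    return T[:3,:3]@(d*depth)+T[:3,3]
def save(n,p): cv2.imwrite("pics/"+n,cv2.cvtColor(p,cv2.COLOR_RGB2BGR))
E
python3 - <<'E'
from h import *
for cam in("scene","top"):
    p,d=camera(cam); save(cam+"0.png",p); np.save(cam+"_d.npy",d)
    print(cam,np.linalg.inv(np.array(camera_info(cam)["world_to_cam"])).round(3).tolist())
    for n in("roller","stand","rack","strip_nominal","tweezers","specimen_6","specimen_7"):
        for f in(search_frame,spot_point):
            print(n,f.__name__,[(round(a["conf"],2),np.round(a["location"],1).tolist()) for a in f(cam,n)][:5])
print(get_obs())
E
```

```text
pics
scene [[-0.9, -0.327, 0.287, 0.199], [-0.435, 0.678, -0.593, 0.626], [-0.001, -0.659, -0.752, 0.901], [0.0, 0.0, 0.0, 1.0]]
roller call [(0.92, [253.0, 247.3]), (0.83, [250.8, 189.5]), (0.22, [164.7, 320.8])]
roller call [(0.92, [271.1, 250.0]), (0.88, [266.9, 194.3]), (0.67, [291.2, 300.4])]
stand call [(0.66, [277.6, 252.2])]
stand call [(0.79, [275.9, 251.3]), (0.27, [273.4, 251.6])]
rack call [(0.8, [166.7, 321.6])]
rack call [(0.97, [173.3, 321.9])]
strip_nominal call []
strip_nominal call [(0.92, [152.4, 324.5])]
tweezers call [(0.26, [166.6, 310.9]), (0.24, [150.7, 317.2])]
tweezers call [(0.69, [229.3, 281.8])]
specimen_6 call [(0.6, [242.1, 331.3]), (0.56, [202.5, 225.7])]
specimen_6 call [(0.68, [202.1, 227.3]), (0.6, [244.4, 332.3])]
specimen_7 call [(0.6, [242.1, 331.3]), (0.56, [202.5, 225.7])]
specimen_7 call [(0.68, [202.1, 227.3]), (0.6, [244.4, 332.3])]
top [[0.013, -0.994, 0.107, 0.453], [-1.0, -0.015, -0.016, -0.03], [0.017, -0.107, -0.994, 0.956], [0.0, 0.0, 0.0, 1.0]]
roller call [(0.87, [281.5, 198.4]), (0.68, [218.7, 191.3]), (0.6, [158.0, 172.3])]
roller 
[... 764 characters left out ...]
{'clock': 1.5, 'joint_pos': array([-1.19404197e+00,  2.40615455e-01,  5.03225660e-03,  1.33518113e+00,
       -5.50666429e-06,  1.57079205e+00]), 'joint_vel': array([ 2.30744488e-03, -2.59303281e-06, -1.64204177e-03,  7.31977840e-04,
       -3.83168474e-04,  8.55089194e-04]), 'tau': array([-1.49935167e-03, -3.72210252e+01,  2.52685243e+01,  1.44396345e-03,
        4.17834224e-05,  1.80872490e-06]), 'eef_pos': array([ 0.18395892, -0.46495311,  0.24531107]), 'tool_rot': array([9.82309025e-01, 1.87267133e-01, 2.91118620e-07, 1.62301254e-05]), 'ft_force': array([-0.01331437,  0.48841533, -0.46079297]), 'ft_torque': array([ 0.0069824 ,  0.00736755, -0.01327046]), 'grip_width': 0.0853626479873703}
```

Run:
```python
import cv2,numpy as np
a=cv2.imread("pics/scene0.png")[120:340,160:400];b=cv2.imread("pics/top0.png")[120:330,150:430]
cv2.imwrite("pics/crops.png",np.vstack([cv2.resize(a,(400,367)) if 0 else cv2.resize(a,None,fx=1.6,fy=1.6)[:, :384].copy() if 0 else cv2.copyMakeBorder(cv2.resize(a,(327,300)),0,0,0,73,0),cv2.resize(b,(400,300))]) if 0 else np.hstack([cv2.resize(a,(400,367)),cv2.copyMakeBorder(cv2.resize(b,(400,300)),0,67,0,0,0)]))
```

```text
(no output)
```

View pics/top0.png

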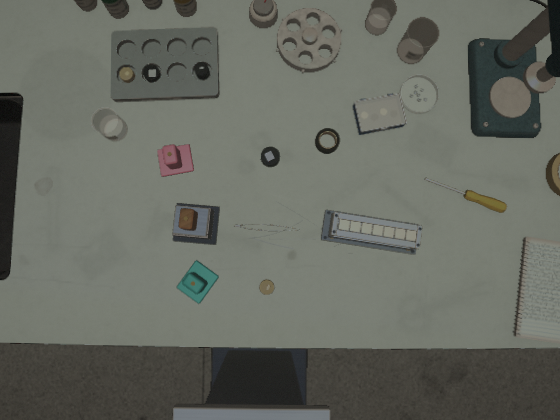

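View pics/crops.png

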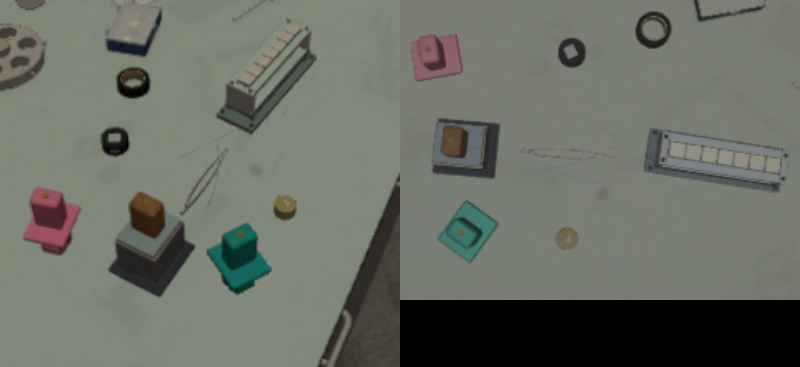

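Candidates for the roller in the top picture: brown (218,187) standing in the grey box, pink (158,172), turquoise (281,198). The brown one is right. Rack at (231,372), tweezers between at (227,268), specimens at (157,270) and (287,267).

```bash
cat >> h.py <<'E'
def cloud(cam,d,ch=None):
    i=camera_info(cam);K=np.array(i["mtx"]);T=np.linalg.inv(np.array(i["world_to_cam"]))
    v,u=np.nonzero(d>0)
    q=cv2.undistortPoints(np.stack([u,v],1).astype(float)[:,None],K,np.array(i["dist_coeffs"]))[:,0]
    P=np.c_[q,np.ones(len(q))]*d[v,u][:,None]
    return P@T[:3,:3].T+T[:3,3],v,u
E
python3 - <<'E'
from h import *
for cam in("top","scene"):
    p=cv2.imread(f"pics/{cam}0.png");d=np.load(cam+"_d.npy");P,v,u=cloud(cam,d);col=p[v,u].astype(int)
    print(cam,len(P))
    if cam=="top":
        regs={"rack":(315,428,200,260),"roller":(165,225,195,250),"tweez":(228,305,212,243)}
    else: regs={"rack":(285,355,125,205),"roller":(220,280,230,300)}
    for n,(a,b,c,e) in regs.items():
        m=(u>a)&(u<b)&(v>c)&(v<e);Q=P[m];cc=col[m]
        print(n,"zhist",np.histogram(Q[:,2],bins=np.arange(-.01,.15,.01))[0])
        bands={"rack":[(.006,.02),(.05,.1)],"roller":[(.002,.012),(.055,.068),(.066,.08),(.11,.135)],"tweez":[(.004,.03)]}[n]
        for lo,hi in bands:
            S=Q[(Q[:,2]>lo)&(Q[:,2]<hi)]
            if len(S)<10: continue
            r=cv2.minAreaRect((S[:,:2]*1000).astype(np.float32))
            print(n,lo,hi,len(S),"medz",np.median(S[:,2]).round(4),"rect",np.round(r[0],1),np.round(r[1],1),round(r[2],1))
E
```

```text
top 234359
rack zhist [ 431 3287  496  126  165   25   25  391 1638    5    0    0    0    0
    0]
rack 0.006 0.02 677 medz 0.0113 rect [ 512.  -246.4] [115.7 230.6] 4.5
rack 0.05 0.1 2059 medz 0.0723 rect [ 509.1 -239.8] [175.9  46.1] 81.6
roller zhist [ 157 1758   54   24   22   25   32  249  490   18   19   19   41  266
    0]
roller 0.002 0.012 1223 medz 0.0041 rect [524.1 124.2] [110.9 122.6] 1.0
roller 0.055 0.068 152 medz 0.0633 rect [521.4 121.9] [71.7 60.1] 86.0
roller 0.066 0.08 626 medz 0.0714 rect [521.4 121.4] [68.5 58.1] 84.9
roller 0.11 0.135 307 medz 0.123 rect [522.4 121.7] [26.6 38.1] 84.5
tweez zhist [ 258 1997   21    0    0    0    0    0    0    0    0    0    0    0
    0]
tweez 0.004 0.03 340 medz 0.005 rect [515.5 -25.2] [ 60.4 156.3] 0.8
scene 234296
rack zhist [ 210 3310  400  131  312   61   68  186  735   25    0    0    0    0
    0]
rack 0.006 0.02 684 medz 0.0108 rect [ 521.5 -274. ] [185.6 302.4] 25.5
rack 0.05 0.1 1014 medz 0.0727 rect [ 509.7 -240.8] [181.   48.3] 81.6
roller zhist [ 219 2266  135  114  105  114  108  223  342   54   61   59   67  182
    0]
roller 0.002 0.012 1494 medz 0.0038 rect [540.9  95.2] [136.5 186.2] 26.1
roller 0.055 0.068 209 medz 0.0625 rect [521.2 121.3] [70.4 60.7] 85.5
roller 0.066 0.08 440 medz 0.0714 rect [521.4 120.2] [68.9 56.4] 84.9
roller 0.11 0.135 249 medz 0.1226 rect [522.3 121.7] [26.9 39.2] 85.3
```

Run:
```python
from h import *
yaw=np.deg2rad(-8.4);ex=np.array([np.cos(yaw),np.sin(yaw)]);ey=np.array([-ex[1],ex[0]])
for cam in("top","scene"):
    p=cv2.imread(f"pics/{cam}0.png");d=np.load(cam+"_d.npy");P,v,u=cloud(cam,d);b=p[v,u].astype(int)
    r=P[:,:2]-[.5093,-.2402];a,c=r@ex,r@ey;z=P[:,2]
    m=(abs(a)<.023)&(abs(c)<.088)&(z>.05)
    g=b.min(1)
    print(cam,"white thr:",np.percentile(g[m],[10,30,50,70,90]))
    for n,k in(("strip",m&(abs(a)<.007)),("railR",m&(a>.014)&(a<.02)),("railL",m&(a<-.014)&(a>-.02))):
        f=np.polyfit(c[k],z[k],1); print(n,k.sum(),f.round(4),"std",(z[k]-np.polyval(f,c[k])).std().round(4),[round(np.median(z[k&(abs(c-y)<.008)])*1e3,1) for y in np.arange(-.066,.07,.022)])
    # table near rack
    t=(abs(a)>.04)&(abs(a)<.06)&(abs(c)<.09);print("table z",np.median(z[t]).round(4))
    t=(abs(a)>.025)&(abs(a)<.031)&(abs(c)<.09)&(z<.02)&(z>.005);print("foot z",t.sum(),np.median(z[t]).round(4), "ctr a")
for r,c in((158,172),(281,198)): print(px2w("top",r,c,z=.06).round(3))
for r,c in((157,270),(287,267),(227,268)): print(px2w("top",r,c,z=.01).round(3))
```

```text
top white thr: [ 98. 120. 123. 125. 132.]
strip 640 [-0.0116  0.0751] std 0.0037 [np.float64(76.4), np.float64(77.0), np.float64(75.3), np.float64(76.8), np.float64(77.1), np.float64(75.6), np.float64(76.0)]
railR 273 [-0.0067  0.071 ] std 0.0015 [np.float64(70.8), np.float64(71.6), np.float64(71.1), np.float64(70.6), np.float64(71.1), np.float64(70.5), np.float64(70.5)]
railL 278 [-0.0146  0.0708] std 0.0021 [np.float64(71.4), np.float64(71.2), np.float64(71.8), np.float64(70.5), np.float64(70.4), np.float64(70.4), np.float64(71.0)]
table z 0.0018
foot z 304 0.0116 ctr a
scene white thr: [ 60.  98. 121. 123. 126.]
strip 321 [-0.042   0.0743] std 0.0066 [np.float64(76.8), np.float64(78.4), np.float64(76.9), np.float64(77.6), np.float64(77.6), np.float64(76.1), np.float64(76.3)]
railR 115 [-0.0266  0.0717] std 0.0037 [np.float64(72.1), np.float64(72.8), np.float64(72.7), np.float64(71.6), np.float64(72.4), np.float64(72.9), np.float64(72.1)]
railL 137 [-0.0157  0.0701] std 0.0053 [np.float64(72.7), np.float64(71.9), np.float64(72.7), np.float64(71.8), np.float64(71.9), np.float64(71.5), np.float64(71.8)]
table z 0.0029
foot z 140 0.0122 ctr a
[0.647 0.165 0.06 ]
[0.406 0.105 0.06 ]
[ 0.664 -0.03   0.01 ]
[ 0.393 -0.028  0.01 ]
[ 0.516 -0.028  0.01 ]
```

Call:
arm_command:
  translation:
    - [0, 0, 0]
    - [0, 0, 0]
  turn: [-0.1, -0.1]
  hand: [0, 0]

```text
clock: 1.67
eef_pos: [0.184, -0.4649, 0.2453]
tool_rot: [0.972, 0.237, 0.0, -0.0]
ft_force: [-0.4, 0.4, 0.1]
grip_width: 0.0853
```

```bash
python3 -c "
from h import *
o=get_obs();print(o['joint_pos'].round(3),o['tool_rot'].round(3),o['eef_pos'])"
```

```text
[-1.194  0.241  0.005  1.335  0.     1.469] [ 0.972  0.237  0.    -0.   ] [ 0.18396861 -0.46491841  0.24530968]
```

Call:
arm_command:
  translation:
    - [2.3, -1.5, 0]
    - [4.6, -2.9, 0]
    - [6.8, -4.4, 0]
    - [9.1, -5.8, 0]
    - [11.4, -7.3, 0]
  turn: [-0.103, -0.206, -0.309, -0.412, -0.515]
  hand: [0, 0, 0, 0, 0]

```text
clock: 2.08
eef_pos: [0.2522, -0.3468, 0.2453]
tool_rot: [0.879, 0.477, 0.0, 0.0]
ft_force: [0.4, -0.1, 0.4]
grip_width: 0.0856
```

Call:
arm_command:
  translation:
    - [2.7, -0.2, 0]
    - [5.4, -0.3, 0]
    - [8.1, -0.5, 0]
    - [10.8, -0.6, 0]
    - [13.5, -0.8, 0]
  turn: [-0.103, -0.206, -0.309, -0.412, -0.515]
  hand: [0, 0, 0, 0, 0]

```text
clock: 2.5
eef_pos: [0.3195, -0.2293, 0.2455]
tool_rot: [0.729, 0.685, 0.0, 0.0]
ft_force: [0.7, -0.2, 0.8]
grip_width: 0.0857
```

Call:
arm_command:
  translation:
    - [2.4, 1.2, 0]
    - [4.8, 2.4, 0]
    - [7.3, 3.6, 0]
    - [9.7, 4.8, 0]
    - [12.1, 6.0, 0]
  turn: [-0.103, -0.206, -0.309, -0.412, -0.515]
  hand: [0, 0, 0, 0, 0]

```text
clock: 2.92
eef_pos: [0.387, -0.1122, 0.2455]
tool_rot: [0.53, 0.848, 0.0, 0.0]
ft_force: [0.3, -0.1, -0.1]
grip_width: 0.0852
```

Call:
arm_command:
  translation:
    - [1.5, 2.2, 0]
    - [3.0, 4.5, 0]
    - [4.6, 6.7, 0]
    - [6.1, 9.0, 0]
    - [7.6, 11.2, 0]
  turn: [-0.103, -0.206, -0.309, -0.412, -0.515]
  hand: [0, 0, 0, 0, 0]

```text
clock: 3.33
eef_pos: [0.4548, 0.0052, 0.2454]
tool_rot: [0.296, 0.955, 0.0, 0.0]
ft_force: [0.3, 0.4, 0.3]
grip_width: 0.0852
```

Call:
arm_command:
  translation:
    - [0.2, 2.7, 0]
    - [0.4, 5.4, 0]
    - [0.7, 8.1, 0]
    - [0.9, 10.8, 0]
    - [1.1, 13.5, 0]
  turn: [-0.103, -0.206, -0.309, -0.412, -0.515]
  hand: [0, 0, 0, 0, 0]

```text
clock: 3.75
eef_pos: [0.5224, 0.1224, 0.2453]
tool_rot: [0.043, 0.999, -0.0, 0.0]
ft_force: [0.4, 0.1, 0.8]
grip_width: 0.0851
```

```bash
cat >> h.py <<'E'
def st():
    o=get_obs();q=o['tool_rot'];yaw=2*np.arctan2(q[1],q[0])
    print('t',round(o['clock'],2),'p',o['eef_pos'].round(4),'yaw',np.rad2deg(yaw).round(2),'q',q.round(4),'F',o['ft_force'].round(2),'M',o['ft_torque'].round(2),'w',round(o['grip_width'],4))
    return o,yaw
def go(x,y,z,yawdeg):
    o,yaw=st();d=np.array([x,y,z])-o['eef_pos'];c,s=np.cos(yaw),np.sin(yaw)
    print('shift cm',np.round([100*(d[0]*c+d[1]*s),100*(d[0]*s-d[1]*c),-100*d[2]],2),'turn',round(-(np.deg2rad(yawdeg)-yaw),4))
E
python3 -c "
from h import *
print([k for k in globals() if 'tip' in k.lower()])
try: print(tip_reach)
except Exception as e: print(e)
go(.5224,.1217,.105,175)"
```

```text
['tip_reach']
0.014
t 3.75 p [0.5224 0.1224 0.2453] yaw 175.02 q [ 4.350e-02  9.991e-01 -0.000e+00  1.000e-04] F [0.42 0.12 0.83] M [-0.   -0.08  0.01] w 0.0851
shift cm [-0.   -0.07 14.03] turn 0.0003
```

Call:
arm_command:
  translation:
    - [0, -0.05, 3.5]
    - [0, -0.07, 7.0]
    - [0, -0.07, 10.5]
    - [0, -0.07, 13.0]
    - [0, -0.07, 15.1]
  turn: [0, 0, 0, 0, 0]
  hand: [0, 0, 0, 0, 0]

```text
clock: 4.17
eef_pos: [0.5205, 0.1202, 0.0917]
tool_rot: [0.046, 0.999, -0.0, -0.002]
ft_force: [-0.4, 0.5, 0.3]
grip_width: 0.0857
```

Call:
arm_command:
  translation:
    - [0, 0, 0]
    - [0, 0, 0]
    - [0, 0, 0]
    - [0, 0, 0]
    - [0, 0, 0]
  turn: [0, 0, 0, 0, 0]
  hand: [0.5, 0.7, 1, 1, 1]

```text
clock: 4.58
eef_pos: [0.5234, 0.1208, 0.0963]
tool_rot: [0.045, 0.999, 0.001, 0.002]
ft_force: [0.6, 0.9, 7.8]
grip_width: 0.0256
```

Call:
arm_command:
  translation:
    - [0, 0, 0]
    - [0, 0, 0]
    - [0, 0, 0]
    - [0, 0, 0]
    - [0, 0, 0]
  turn: [0, 0, 0, 0, 0]
  hand: [1, 1, 1, 1, 1]

```text
clock: 5.0
eef_pos: [0.5235, 0.1208, 0.0965]
tool_rot: [0.045, 0.999, 0.001, 0.002]
ft_force: [-0.3, 1.0, 7.1]
grip_width: 0.0251
```

```bash
python3 -c "
from h import *
st()"
```

```text
t 5.0 p [0.5235 0.1208 0.0965] yaw 174.85 q [4.50e-02 9.99e-01 6.00e-04 2.20e-03] F [-0.29  0.96  7.12] M [-0.06  0.04 -0.03] w 0.0251
```

Call:
arm_command:
  translation:
    - [0, 0, -1]
    - [0, 0, -3]
    - [0, 0, -6]
    - [0, 0, -9]
    - [0, 0, -12]
  turn: [0, 0, 0, 0, 0]
  hand: [1, 1, 1, 1, 1]

```text
clock: 5.42
eef_pos: [0.5209, 0.1201, 0.2155]
tool_rot: [0.045, 0.999, -0.0, -0.001]
ft_force: [0.9, 0.6, -1.9]
grip_width: 0.0251
```

Call:
arm_command:
  translation:
    - [0, 0, 0]
    - [0, 0, 0]
    - [0, 0, 0]
    - [0, 0, 0]
    - [0, 0, 0]
  turn: [0, 0, 0, 0, 0]
  hand: [1, 1, 1, 1, 1]

```text
clock: 5.83
eef_pos: [0.5206, 0.1201, 0.2125]
tool_rot: [0.045, 0.999, -0.001, -0.002]
ft_force: [0.0, 0.0, -1.3]
grip_width: 0.0255
```

Run:
```python
from h import *
st()
p,d=camera("scene");save("scene1.png",p);p2,d2=camera("top");save("top1.png",p2)
np.save("s1d.npy",d);np.save("t1d.npy",d2)
# guard plate & handle cloud
for cam,dd in(("scene",d),("top",d2)):
    P,v,u=cloud(cam,dd);im=(p if cam=="scene" else p2)[v,u].astype(int)
    m=(np.linalg.norm(P[:,:2]-[.522,.121],axis=1)<.06)&(P[:,2]>.08)
    print(cam,np.histogram(P[m,2],bins=np.arange(.08,.3,.01))[0])
cv2.imwrite("pics/c1.png",cv2.cvtColor(np.hstack([cv2.resize(p[130:320,150:370],(440,380)),cv2.resize(p2[140:290,130:290],(400,380))])[:, :840],cv2.COLOR_RGB2BGR)[:, :800])
```

```text
t 5.83 p [0.5206 0.1201 0.2125] yaw 174.85 q [ 4.49e-02  9.99e-01 -5.00e-04 -1.90e-03] F [ 0.    0.03 -1.34] M [ 0.04 -0.06  0.02] w 0.0255
scene [  0   0   0   0   0   3  37  70   8   0 461  46  56  80  74 119 111 129
 127 163 118]
top [  0   0   0   0   0   0   0   0   0   0 265  20  11   6   8   5   9  38
  18  19  20]
```

View pics/c1.png

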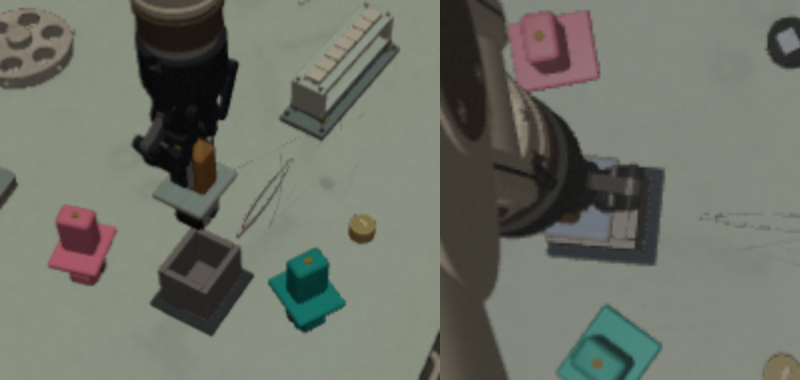

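Lifted cleanly: roller hangs level in the jaws (left crop at (200,195)), the stand is empty (200,270), bystanders undisturbed. Now measure the guard plate relative to the tool, and the empty stand's rim.

Run:
```python
from h import *
R=[]
for cam,f in(("scene","s1d.npy"),("top","t1d.npy")):
    P,v,u=cloud(cam,np.load(f))
    for n,lo,hi in(("guard",.172,.188),("rim",.056,.07),("plate",.004,.012)):
        m=(np.linalg.norm(P[:,:2]-[.522,.121],axis=1)<.07)&(P[:,2]>lo)&(P[:,2]<hi);S=P[m]
        if len(S)<10: continue
        r=cv2.minAreaRect((S[:,:2]*1000).astype(np.float32));A=np.c_[S[:,:2]-S[:,:2].mean(0),np.ones(len(S))]
        print(cam,n,len(S),"medz",np.median(S[:,2]).round(4),np.round(r[0],1),np.round(r[1],1),round(r[2],1),"plane",np.linalg.lstsq(A,S[:,2],rcond=None)[0].round(3))
go(.5093,-.2402,.19,171.6)
```

```text
scene guard 308 medz 0.1866 [519.9 119. ] [67.1 57.1] 83.6 plane [ 0.016 -0.017  0.186]
scene rim 458 medz 0.063 [522.  119.8] [72.2 61.9] 86.3 plane [-0.001 -0.008  0.062]
scene plate 599 medz 0.0074 [520.5 125.9] [139.1 125.2] 19.1 plane [ 0.01  -0.014  0.007]
top guard 166 medz 0.1868 [518.9 111.1] [48.3 56.2] 84.7 plane [-0.003  0.007  0.187]
top rim 158 medz 0.0635 [498.4 114.3] [37.1 81.3] 25.4 plane [-0.037  0.009  0.063]
top plate 611 medz 0.0069 [517.2 110.6] [114.1 136.6] 65.5 plane [-0.006 -0.     0.007]
t 5.93 p [0.5211 0.1202 0.2129] yaw 174.85 q [ 4.49e-02  9.99e-01 -4.00e-04 -1.40e-03] F [ 0.21 -0.15 -2.9 ] M [ 0.08 -0.05  0.07] w 0.0252
shift cm [ -2.06 -36.     2.29] turn 0.0568
```

Call:
arm_command:
  translation:
    - [-0.2, -2.5, 0]
    - [-0.4, -5.5, 0]
    - [-0.7, -8.5, 0]
    - [-1.0, -11.5, 0]
    - [-1.2, -14.5, 0]
  turn: [0.01, 0.02, 0.03, 0.04, 0.057]
  hand: [1, 1, 1, 1, 1]

```text
clock: 6.35
eef_pos: [0.5204, -0.0263, 0.2136]
tool_rot: [0.073, 0.997, -0.0, -0.001]
ft_force: [0.5, 0.8, -2.2]
grip_width: 0.0253
```

Call:
arm_command:
  translation:
    - [-0.2, -3.5, 0.5]
    - [-0.3, -7.0, 1.0]
    - [-0.4, -10.5, 1.5]
    - [-0.4, -13.0, 2.0]
    - [-0.4, -14.9, 2.3]
  turn: [0, 0, 0, 0, 0]
  hand: [1, 1, 1, 1, 1]

```text
clock: 6.77
eef_pos: [0.5018, -0.1754, 0.19]
tool_rot: [0.075, 0.997, -0.0, -0.001]
ft_force: [0.4, 1.0, -2.6]
grip_width: 0.0254
```

Call:
arm_command:
  translation:
    - [0, 0, 0]
    - [0, 0, 0]
    - [0, 0, 0]
  turn: [0, 0, 0]
  hand: [1, 1, 1]

```text
clock: 7.02
eef_pos: [0.5028, -0.1728, 0.1909]
tool_rot: [0.073, 0.997, 0.0, -0.0]
ft_force: [-0.5, -0.0, -3.6]
grip_width: 0.0252
```

Run:
```python
from h import *
go(.5189,-.1749,.170,171.6)
p,d=camera("scene");save("scene2.png",p)
P,v,u=cloud("scene",d);o=get_obs();c=o['eef_pos']
m=(np.linalg.norm(P[:,:2]-c[:2],axis=1)<.045)&(P[:,2]>c[2]-.036)&(P[:,2]<c[2]-.016);S=P[m]
r=cv2.minAreaRect((S[:,:2]*1000).astype(np.float32))
print(len(S),np.median(S[:,2]).round(4),r)
cv2.imwrite("pics/c2.png",cv2.cvtColor(cv2.resize(p[90:230,240:400],(640,560)),cv2.COLOR_RGB2BGR))
```

```text
t 7.02 p [ 0.5028 -0.1728  0.1909] yaw 171.58 q [ 7.340e-02  9.973e-01  4.000e-04 -4.000e-04] F [-0.53 -0.01 -3.56] M [-0.   -0.   -0.01] w 0.0252
shift cm [-1.62  0.02  2.09] turn -0.0003
333 0.1666 ((501.7069091796875, -172.91256713867188), (67.24113464355469, 56.85261917114258), 82.51405334472656)
```

View pics/c2.png

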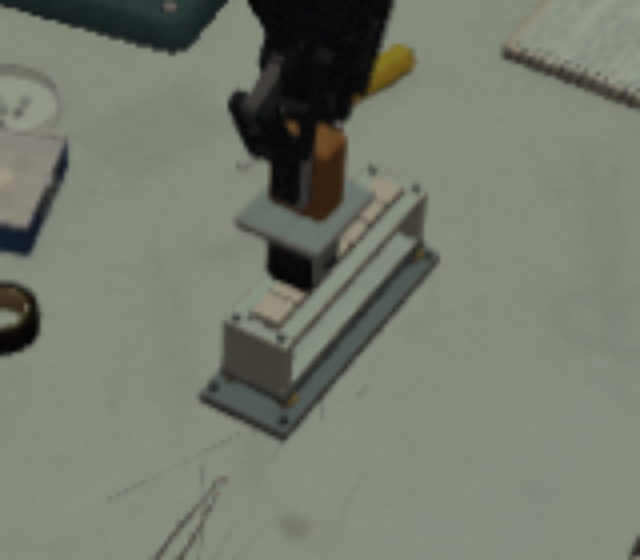

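Call:
arm_command:
  translation:
    - [-0.6, 0, 0.5]
    - [-1.2, 0, 1.2]
    - [-1.7, 0, 2.0]
    - [-1.7, 0, 2.5]
    - [-1.7, 0, 2.5]
  turn: [0, 0, 0, 0, 0]
  hand: [1, 1, 1, 1, 1]

```text
clock: 7.48
eef_pos: [0.5191, -0.1748, 0.164]
tool_rot: [0.073, 0.997, 0.0, -0.002]
ft_force: [-0.4, 0.2, -2.4]
grip_width: 0.0251
```

Call:
arm_command:
  translation:
    - [0, 0, 0.1]
    - [0, 0, 0.2]
    - [0, 0, 0.3]
    - [0, 0, 0.3]
  turn: [0, 0, 0, 0]
  hand: [1, 1, 1, 1]

```text
clock: 7.82
eef_pos: [0.5197, -0.1756, 0.1634]
tool_rot: [0.073, 0.997, -0.0, 0.0]
ft_force: [0.0, -0.3, -2.4]
grip_width: 0.0252
```

Call:
arm_command:
  translation:
    - [0, 0, 0.1]
    - [0, 0, 0.2]
    - [0, 0, 0.3]
    - [0, 0, 0.3]
  turn: [0, 0, 0, 0]
  hand: [1, 1, 1, 1]

```text
clock: 8.15
eef_pos: [0.5197, -0.1756, 0.1602]
tool_rot: [0.073, 0.997, 0.0, -0.0]
ft_force: [0.5, 0.4, -3.1]
grip_width: 0.0255
```

```bash
python3 -c "
from h import *
st()"
```

```text
t 8.15 p [ 0.5197 -0.1756  0.1602] yaw 171.58 q [ 7.340e-02  9.973e-01  1.000e-04 -1.000e-04] F [ 0.5   0.43 -3.06] M [-0.01  0.03 -0.01] w 0.0255
```

Not yet in contact (free hang about −2.6 N). Continue down in small steps.

Call:
arm_command:
  translation:
    - [0, 0, 0.1]
    - [0, 0, 0.2]
    - [0, 0, 0.2]
  turn: [0, 0, 0]
  hand: [1, 1, 1]

```text
clock: 8.4
eef_pos: [0.52, -0.1757, 0.1586]
tool_rot: [0.073, 0.997, -0.0, 0.0]
ft_force: [-1.3, -0.3, 0.7]
grip_width: 0.0255
```

Call:
arm_command:
  translation:
    - [0, 0, 0.1]
    - [0, 0, 0.2]
    - [0, 0, 0.2]
  turn: [0, 0, 0]
  hand: [1, 1, 1]

```text
clock: 8.65
eef_pos: [0.52, -0.1757, 0.1569]
tool_rot: [0.073, 0.997, -0.0, 0.0]
ft_force: [-0.7, -0.4, 3.6]
grip_width: 0.0251
```

Call:
arm_command:
  translation:
    - [0, 0, 0.1]
    - [0, 0, 0.2]
    - [0, 0, 0.2]
  turn: [0, 0, 0]
  hand: [1, 1, 1]

```text
clock: 8.9
eef_pos: [0.5201, -0.1755, 0.1545]
tool_rot: [0.073, 0.997, 0.0, 0.0]
ft_force: [-0.2, 0.7, 5.5]
grip_width: 0.025
```

Call:
arm_command:
  translation:
    - [0, 0, 0.1]
    - [0, 0, 0.1]
  turn: [0, 0]
  hand: [1, 1]

```text
clock: 9.07
eef_pos: [0.5203, -0.1752, 0.1539]
tool_rot: [0.073, 0.997, 0.001, 0.001]
ft_force: [-0.9, 1.8, 7.2]
grip_width: 0.0253
```

Call:
arm_command:
  translation:
    - [0, 0, 0.1]
    - [0, 0, 0.1]
  turn: [0, 0]
  hand: [1, 1]

```text
clock: 9.23
eef_pos: [0.5204, -0.1748, 0.1532]
tool_rot: [0.073, 0.997, 0.001, 0.001]
ft_force: [-0.9, 3.0, 7.8]
grip_width: 0.0255
```

Call:
arm_command:
  translation:
    - [0, 0, 0.1]
    - [0, 0, 0.1]
  turn: [0, 0]
  hand: [1, 1]

```text
clock: 9.4
eef_pos: [0.5205, -0.1747, 0.1526]
tool_rot: [0.073, 0.997, 0.001, 0.001]
ft_force: [-2.6, 2.5, 11.0]
grip_width: 0.0254
```

Call:
arm_command:
  translation:
    - [0, -0.3, 0]
    - [0, -0.6, 0]
    - [0, -0.9, 0]
    - [0, -1.2, 0]
    - [0, -1.5, 0]
  turn: [0, 0, 0, 0, 0]
  hand: [1, 1, 1, 1, 1]

```text
clock: 9.82
eef_pos: [0.5183, -0.1906, 0.1529]
tool_rot: [0.073, 0.997, -0.0, 0.001]
ft_force: [-1.9, 1.1, 10.5]
grip_width: 0.0256
```

```bash
python3 -c "
from h import *
st()"
```

```text
t 9.82 p [ 0.5183 -0.1906  0.1529] yaw 171.61 q [ 7.320e-02  9.973e-01 -2.000e-04  1.200e-03] F [-1.92  1.06 10.47] M [ 0.33  0.6  -0.03] w 0.0256
```

Call:
arm_command:
  translation:
    - [0, -0.4, 0.05]
    - [0, -0.8, 0.05]
    - [0, -1.2, 0.05]
    - [0, -1.6, 0.05]
    - [0, -2.0, 0.05]
  turn: [0, 0, 0, 0, 0]
  hand: [1, 1, 1, 1, 1]

```text
clock: 10.23
eef_pos: [0.5155, -0.2103, 0.1532]
tool_rot: [0.073, 0.997, -0.0, 0.002]
ft_force: [-2.9, 1.4, 14.6]
grip_width: 0.0255
```

Call:
arm_command:
  translation:
    - [0, -0.4, 0]
    - [0, -0.8, 0]
    - [0, -1.2, 0]
    - [0, -1.6, 0]
    - [0, -2.0, 0]
  turn: [0, 0, 0, 0, 0]
  hand: [1, 1, 1, 1, 1]

```text
clock: 10.65
eef_pos: [0.5127, -0.2301, 0.1535]
tool_rot: [0.073, 0.997, -0.0, 0.002]
ft_force: [-3.7, 1.3, 14.7]
grip_width: 0.0254
```

Call:
arm_command:
  translation:
    - [0, -0.4, -0.05]
    - [0, -0.8, -0.05]
    - [0, -1.2, -0.05]
    - [0, -1.6, -0.05]
    - [0, -2.0, -0.05]
  turn: [0, 0, 0, 0, 0]
  hand: [1, 1, 1, 1, 1]

```text
clock: 11.07
eef_pos: [0.5097, -0.2496, 0.1537]
tool_rot: [0.073, 0.997, 0.0, 0.002]
ft_force: [-2.1, 1.9, 14.5]
grip_width: 0.0257
```

Call:
arm_command:
  translation:
    - [0, -0.4, 0]
    - [0, -0.8, -0.03]
    - [0, -1.2, -0.03]
    - [0, -1.6, -0.03]
    - [0, -2.0, -0.03]
  turn: [0, 0, 0, 0, 0]
  hand: [1, 1, 1, 1, 1]

```text
clock: 11.48
eef_pos: [0.507, -0.2688, 0.1537]
tool_rot: [0.073, 0.997, 0.001, 0.002]
ft_force: [-1.0, 3.0, 12.1]
grip_width: 0.0253
```

```bash
python3 -c "
from h import *
o,y=st();r=o['eef_pos'][:2]-[.5093,-.2402];t=np.deg2rad(-8.4);print('rack x,y',r@[np.cos(t),np.sin(t)],r@[-np.sin(t),np.cos(t)])"
```

```text
t 11.48 p [ 0.507  -0.2688  0.1537] yaw 171.64 q [7.290e-02 9.973e-01 9.000e-04 1.800e-03] F [-1.01  2.95 12.05] M [ 0.84  0.53 -0.01] w 0.0253
rack x,y 0.001862422564460857 -0.028609253742707993
```

Call:
arm_command:
  translation:
    - [0, -0.4, 0]
    - [0, -0.8, 0]
    - [0, -1.2, 0]
    - [0, -1.6, 0]
    - [0, -2.0, 0]
  turn: [0, 0, 0, 0, 0]
  hand: [1, 1, 1, 1, 1]

```text
clock: 11.9
eef_pos: [0.504, -0.2887, 0.1534]
tool_rot: [0.073, 0.997, 0.001, 0.002]
ft_force: [-0.8, 4.3, 11.6]
grip_width: 0.0256
```

Call:
arm_command:
  translation:
    - [0, -0.4, 0]
    - [0, -0.8, 0]
    - [0, -1.2, 0]
    - [0, -1.6, 0]
    - [0, -2.0, 0]
  turn: [0, 0, 0, 0, 0]
  hand: [1, 1, 1, 1, 1]

```text
clock: 12.32
eef_pos: [0.5009, -0.31, 0.1534]
tool_rot: [0.073, 0.997, -0.001, 0.002]
ft_force: [-0.7, -0.0, 8.4]
grip_width: 0.0252
```

```bash
python3 -c "
from h import *
o,y=st();r=o['eef_pos'][:2]-[.5093,-.2402];t=np.deg2rad(-8.4);print('rack x,y',r@[np.cos(t),np.sin(t)],r@[-np.sin(t),np.cos(t)])"
```

```text
t 12.32 p [ 0.5009 -0.31    0.1534] yaw 171.59 q [ 7.340e-02  9.973e-01 -9.000e-04  1.500e-03] F [-0.7  -0.    8.37] M [ 0.09  0.3  -0.  ] w 0.0252
rack x,y 0.0019125181606023508 -0.0702618632690145
```

Call:
arm_command:
  translation:
    - [0, 0, 0.08]
    - [0, 0, 0.15]
    - [0, 0, 0.15]
  turn: [0, 0, 0]
  hand: [1, 1, 1]

```text
clock: 12.57
eef_pos: [0.5011, -0.3106, 0.1527]
tool_rot: [0.074, 0.997, -0.002, 0.002]
ft_force: [-2.6, -0.2, 13.5]
grip_width: 0.0255
```

Call:
arm_command:
  translation:
    - [0, 0.5, 0]
    - [0, 1.0, 0]
    - [0, 1.5, 0]
    - [0, 2.0, 0]
    - [0, 2.5, 0]
  turn: [0, 0, 0, 0, 0]
  hand: [1, 1, 1, 1, 1]

```text
clock: 12.98
eef_pos: [0.5048, -0.2859, 0.1532]
tool_rot: [0.074, 0.997, -0.002, 0.002]
ft_force: [-3.3, -0.4, 16.0]
grip_width: 0.0253
```

Call:
arm_command:
  translation:
    - [0, 0.5, 0]
    - [0, 1.0, 0]
    - [0, 1.5, 0]
    - [0, 2.0, 0]
    - [0, 2.5, 0]
  turn: [0, 0, 0, 0, 0]
  hand: [1, 1, 1, 1, 1]

```text
clock: 13.4
eef_pos: [0.5086, -0.261, 0.1535]
tool_rot: [0.074, 0.997, -0.002, 0.002]
ft_force: [-3.7, -0.5, 16.6]
grip_width: 0.0256
```

Call:
arm_command:
  translation:
    - [0, 0.5, 0]
    - [0, 1.0, 0]
    - [0, 1.5, 0]
    - [0, 2.0, 0]
    - [0, 2.5, 0]
  turn: [0, 0, 0, 0, 0]
  hand: [1, 1, 1, 1, 1]

```text
clock: 13.82
eef_pos: [0.5123, -0.2361, 0.1535]
tool_rot: [0.074, 0.997, -0.002, 0.002]
ft_force: [-3.1, -0.7, 17.3]
grip_width: 0.0255
```

Call:
arm_command:
  translation:
    - [0, 0.5, -0.05]
    - [0, 1.0, -0.1]
    - [0, 1.5, -0.1]
    - [0, 2.0, -0.1]
    - [0, 2.5, -0.1]
  turn: [0, 0, 0, 0, 0]
  hand: [1, 1, 1, 1, 1]

```text
clock: 14.23
eef_pos: [0.5159, -0.2109, 0.1534]
tool_rot: [0.073, 0.997, -0.001, 0.002]
ft_force: [-0.6, -0.1, 11.8]
grip_width: 0.0254
```

Call:
arm_command:
  translation:
    - [0, 0.5, 0]
    - [0, 1.0, 0]
    - [0, 1.5, 0]
    - [0, 2.0, 0]
    - [0, 2.5, 0]
  turn: [0, 0, 0, 0, 0]
  hand: [1, 1, 1, 1, 1]

```text
clock: 14.65
eef_pos: [0.5196, -0.1859, 0.1529]
tool_rot: [0.073, 0.997, -0.001, 0.002]
ft_force: [-1.1, -0.2, 8.3]
grip_width: 0.025
```

Call:
arm_command:
  translation:
    - [0, 0.5, 0]
    - [0, 1.0, 0]
    - [0, 1.5, 0.03]
    - [0, 1.5, 0.06]
    - [0, 1.5, 0.06]
  turn: [0, 0, 0, 0, 0]
  hand: [1, 1, 1, 1, 1]

```text
clock: 15.07
eef_pos: [0.5219, -0.1706, 0.1523]
tool_rot: [0.073, 0.997, -0.0, 0.002]
ft_force: [-1.2, 0.4, 10.4]
grip_width: 0.0253
```

```bash
python3 -c "
from h import *
o,y=st();r=o['eef_pos'][:2]-[.5093,-.2402];t=np.deg2rad(-8.4);print('rack x,y',r@[np.cos(t),np.sin(t)],r@[-np.sin(t),np.cos(t)])"
```

```text
t 15.07 p [ 0.5219 -0.1706  0.1523] yaw 171.63 q [ 7.300e-02  9.973e-01 -3.000e-04  1.900e-03] F [-1.24  0.45 10.39] M [0.22 0.33 0.02] w 0.0253
rack x,y 0.0023157048509369095 0.07073201113501157
```

Call:
arm_command:
  translation:
    - [0, 0, -1]
    - [0, 0, -3]
    - [0, 0, -5]
    - [0, 0, -6.2]
    - [0, 0, -6.2]
  turn: [0, 0, 0, 0, 0]
  hand: [1, 1, 1, 1, 1]

```text
clock: 15.48
eef_pos: [0.5218, -0.1711, 0.2148]
tool_rot: [0.073, 0.997, -0.001, 0.002]
ft_force: [0.3, -0.4, -2.6]
grip_width: 0.0251
```

```bash
python3 -c "
from h import *
go(.5229,.1209,.2125,174.85)"
```

```text
t 15.48 p [ 0.5218 -0.1711  0.2148] yaw 171.58 q [ 7.340e-02  9.973e-01 -5.000e-04  2.000e-03] F [ 0.34 -0.39 -2.62] M [-0.01 -0.02  0.02] w 0.0251
shift cm [ 4.17 28.9   0.23] turn -0.057
```

Call:
arm_command:
  translation:
    - [0.4, 3.0, 0]
    - [0.9, 6.5, 0]
    - [1.4, 10.0, 0]
    - [1.9, 13.5, 0]
    - [2.4, 17.0, 0]
  turn: [0, 0, 0, 0, 0]
  hand: [1, 1, 1, 1, 1]

```text
clock: 15.9
eef_pos: [0.5205, 0.0023, 0.2107]
tool_rot: [0.074, 0.997, -0.0, -0.002]
ft_force: [-0.1, -0.2, -2.6]
grip_width: 0.0253
```

Call:
arm_command:
  translation:
    - [0.5, 3.5, 0]
    - [1.0, 7.0, 0]
    - [1.4, 9.5, 0]
    - [1.7, 11.3, 0]
    - [1.77, 11.9, 0]
  turn: [-0.01, -0.02, -0.04, -0.057, -0.057]
  hand: [1, 1, 1, 1, 1]

```text
clock: 16.32
eef_pos: [0.5204, 0.1241, 0.2106]
tool_rot: [0.043, 0.999, 0.0, -0.002]
ft_force: [-0.3, -0.1, -2.4]
grip_width: 0.0252
```

Call:
arm_command:
  translation:
    - [0, 0, 0]
    - [0, 0, 0]
    - [0, 0, 0]
    - [0, 0, 0]
  turn: [0, 0, 0, 0]
  hand: [1, 1, 1, 1]

```text
clock: 16.65
eef_pos: [0.5215, 0.12, 0.2122]
tool_rot: [0.046, 0.999, -0.0, -0.0]
ft_force: [-0.6, -0.2, -1.8]
grip_width: 0.0255
```

Run:
```python
from h import *
go(.5229,.1209,.2125,174.85)
p,d=camera("scene");save("scene3.png",p);p2,d2=camera("top");save("top3.png",p2)
o=get_obs();c=o['eef_pos']
for cam,dd in(("scene",d),("top",d2)):
    P,v,u=cloud(cam,dd)
    for n,lo,hi in(("guard",c[2]-.040,c[2]-.020),("rim",.056,.07)):
        S=P[(np.linalg.norm(P[:,:2]-[.522,.121],axis=1)<.05)&(P[:,2]>lo)&(P[:,2]<hi)]
        if len(S)<10: continue
        r=cv2.minAreaRect((S[:,:2]*1000).astype(np.float32));A=np.c_[S[:,:2]-S[:,:2].mean(0),np.ones(len(S))]
        print(cam,n,len(S),np.median(S[:,2]).round(4),np.round(r[0],1),np.round(r[1],1),round(r[2],1),"plane",np.linalg.lstsq(A,S[:,2],rcond=None)[0].round(3))
    yaw=np.deg2rad(-8.4);ex=np.array([np.cos(yaw),np.sin(yaw)]);ey=np.array([-ex[1],ex[0]])
    r=P[:,:2]-[.5093,-.2402];a,b=r@ex,r@ey;z=P[:,2];m=(abs(b)<.088)&(z>.06)
    for n,k in(("strip",m&(abs(a)<.007)),("rail",m&(abs(a)>.014)&(abs(a)<.02))):
        print(cam,n,[round(float(np.median(z[k&(abs(b-y)<.008)]))*1e3,1) for y in np.arange(-.066,.07,.022)])
cv2.imwrite("pics/c3.png",cv2.cvtColor(np.hstack([cv2.resize(p[140:320,190:330],(389,500)),cv2.resize(p[110:215,275:360],(405,500))]),cv2.COLOR_RGB2BGR))
```

```text
t 16.65 p [0.5215 0.12   0.2122] yaw 174.74 q [ 4.590e-02  9.989e-01 -3.000e-04 -3.000e-04] F [-0.58 -0.21 -1.82] M [-0.02  0.01  0.01] w 0.0255
shift cm [-0.13  0.1  -0.03] turn -0.0019
scene guard 478 0.1871 [519.9 118.8] [66.9 55.7] 84.1 plane [ 0.007 -0.012  0.187]
scene rim 463 0.063 [521.5 120.4] [72.8 61.1] 86.2 plane [ 0.002 -0.003  0.062]
scene strip [73.3, 73.0, 73.0, 72.7, 73.0, 72.6, 72.6]
scene rail [72.6, 73.7, 72.7, 72.7, 72.1, 72.5, 71.1]
top guard 272 0.1873 [519.6 109.6] [45.2 56.2] 84.5 plane [-0.002  0.004  0.187]
top rim 171 0.0632 [503.5 109.4] [45.1 89.4] 33.5 plane [-0.059  0.002  0.063]
top strip [72.5, 72.2, 71.9, 72.0, 72.0, 71.9, 71.6]
top rail [71.5, 71.2, 71.6, 71.2, 71.5, 70.8, 71.0]
```

View pics/c3.png

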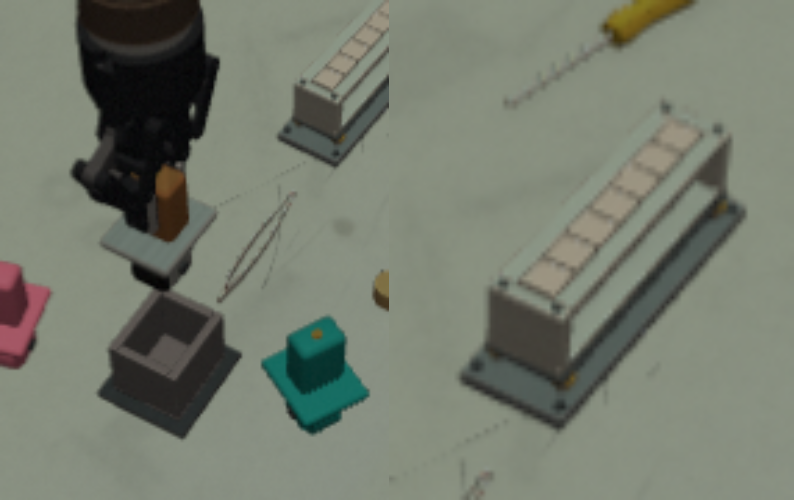

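All seven links show flush, 0.5–1 mm above the rails (right crop), and the roller still hangs level over its stand (left crop, around (155,235)). Lowering it.

Call:
arm_command:
  translation:
    - [-0.15, 0.12, 1.5]
    - [-0.15, 0.12, 3.5]
    - [-0.15, 0.12, 5]
    - [-0.15, 0.12, 5.5]
    - [-0.15, 0.12, 5.5]
  turn: [0, 0, 0, 0, 0]
  hand: [1, 1, 1, 1, 1]

```text
clock: 17.17
eef_pos: [0.522, 0.1215, 0.1561]
tool_rot: [0.045, 0.999, -0.001, -0.002]
ft_force: [-0.5, -0.1, -1.8]
grip_width: 0.0255
```

Call:
arm_command:
  translation:
    - [0, 0, 1.0]
    - [0, 0, 2.0]
    - [0, 0, 3.0]
    - [0, 0, 4.0]
    - [0, 0, 4.8]
  turn: [0, 0, 0, 0, 0]
  hand: [1, 1, 1, 1, 1]

```text
clock: 17.58
eef_pos: [0.5227, 0.1223, 0.1082]
tool_rot: [0.045, 0.999, -0.0, -0.0]
ft_force: [-0.0, 0.4, -2.0]
grip_width: 0.0254
```

Call:
arm_command:
  translation:
    - [0, 0, 0.3]
    - [0, 0, 0.6]
    - [0, 0, 0.9]
    - [0, 0, 1.1]
    - [0, 0, 1.1]
  turn: [0, 0, 0, 0, 0]
  hand: [1, 1, 1, 1, 1]

```text
clock: 18.0
eef_pos: [0.5231, 0.1224, 0.0983]
tool_rot: [0.045, 0.999, -0.0, -0.0]
ft_force: [-0.4, -0.1, -2.4]
grip_width: 0.0252
```

```bash
python3 -c "
from h import *
st()"
```

```text
t 18.0 p [0.5231 0.1224 0.0983] yaw 174.86 q [ 4.49e-02  9.99e-01 -0.00e+00 -1.00e-04] F [-0.35 -0.08 -2.37] M [0.02 0.   0.02] w 0.0252
```

Call:
arm_command:
  translation:
    - [0, 0, 0.1]
    - [0, 0, 0.2]
    - [0, 0, 0.2]
  turn: [0, 0, 0]
  hand: [1, 1, 1]

```text
clock: 18.25
eef_pos: [0.5233, 0.1224, 0.0966]
tool_rot: [0.045, 0.999, 0.0, 0.0]
ft_force: [-0.5, -0.4, -2.1]
grip_width: 0.0251
```

Call:
arm_command:
  translation:
    - [0, 0, 0.1]
    - [0, 0, 0.1]
  turn: [0, 0]
  hand: [1, 1]

```text
clock: 18.42
eef_pos: [0.5233, 0.1225, 0.0965]
tool_rot: [0.045, 0.999, 0.0, 0.0]
ft_force: [-2.8, -0.3, 4.4]
grip_width: 0.0252
```

Call:
arm_command:
  translation:
    - [0, 0, 0]
    - [0, 0, 0]
    - [0, 0, 0]
    - [0, 0, 0]
    - [0, 0, 0]
  turn: [0, 0, 0, 0, 0]
  hand: [0.6, 0.4, 0.2, 0.1, 0.1]

```text
clock: 18.83
eef_pos: [0.5233, 0.1224, 0.0955]
tool_rot: [0.045, 0.999, 0.0, 0.0]
ft_force: [-0.3, 0.4, 0.0]
grip_width: 0.0766
```

Call:
arm_command:
  translation:
    - [0, 0, -1]
    - [0, 0, -3]
    - [0, 0, -6]
    - [0, 0, -9]
    - [0, 0, -12]
  turn: [0, 0, 0, 0, 0]
  hand: [0.1, 0.1, 0.1, 0.1, 0.1]

```text
clock: 19.25
eef_pos: [0.5228, 0.1223, 0.2174]
tool_rot: [0.045, 0.999, -0.0, -0.0]
ft_force: [0.2, 1.0, 0.6]
grip_width: 0.0767
```

Call:
arm_command:
  translation:
    - [3.5, 0, 0]
    - [7, 0, 0]
    - [10.5, 0, 0]
    - [13, 0, 0]
    - [15, 0, 0]
  turn: [0, 0, 0, 0, 0]
  hand: [0.1, 0.1, 0.1, 0.1, 0.1]

```text
clock: 19.67
eef_pos: [0.3715, 0.1357, 0.2162]
tool_rot: [0.045, 0.999, 0.0, 0.0]
ft_force: [0.5, -1.0, 0.5]
grip_width: 0.0764
```

Call:
arm_command:
  translation:
    - [0, 0, 0]
    - [0, 0, 0]
    - [0, 0, 0]
  turn: [0, 0, 0]
  hand: [0.1, 0.1, 0.1]

```text
clock: 19.92
eef_pos: [0.3747, 0.1361, 0.2163]
tool_rot: [0.045, 0.999, 0.0, 0.001]
ft_force: [1.2, -0.1, -0.0]
grip_width: 0.077
```

Run:
```python
from h import *
st()
p,d=camera("scene");p2,d2=camera("top");save("scene4.png",p);save("top4.png",p2)
for cam,dd in(("scene",d),("top",d2)):
    P,v,u=cloud(cam,dd)
    for n,lo,hi in(("guard",.066,.08),("handle",.115,.135)):
        S=P[(np.linalg.norm(P[:,:2]-[.522,.121],axis=1)<.05)&(P[:,2]>lo)&(P[:,2]<hi)]
        if len(S)<10: continue
        r=cv2.minAreaRect((S[:,:2]*1000).astype(np.float32));A=np.c_[S[:,:2]-S[:,:2].mean(0),np.ones(len(S))]
        print(cam,n,len(S),np.median(S[:,2]).round(4),np.round(r[0],1),np.round(r[1],1),round(r[2],1),"plane",np.linalg.lstsq(A,S[:,2],rcond=None)[0].round(3))
cv2.imwrite("pics/c4.png",cv2.cvtColor(cv2.resize(p[120:320,170:380],(630,600)),cv2.COLOR_RGB2BGR))
```

```text
t 19.92 p [0.3747 0.1361 0.2163] yaw 174.86 q [4.48e-02 9.99e-01 4.00e-04 1.10e-03] F [ 1.21 -0.14 -0.02] M [-0.02  0.01  0.04] w 0.077
scene guard 428 0.0716 [520.1 122.8] [67.5 57.6] 82.0 plane [ 0.009 -0.015  0.072]
scene handle 222 0.1228 [521.8 122.4] [26.5 38.4] 85.0 plane [ 0.04  -0.122  0.122]
top guard 620 0.0713 [521.7 122.8] [66.6 56.8] 84.9 plane [-0.001 -0.     0.071]
top handle 292 0.123 [522.1 122.6] [26.7 37.7] 83.7 plane [0.006 0.053 0.123]
```

View pics/c4.png

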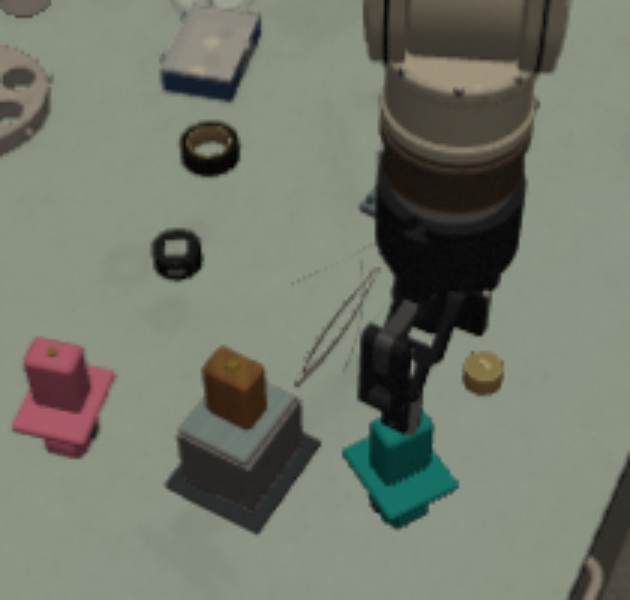

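The roller stands level on the rim of its stand (crop (240,420)). The gripper is clear at z = 0.216, and only appears in front of the turquoise look-alike. Handing in.

```bash
python3 -c "
from h import *
print(job_done())"
```

```text
the job is handed in; nothing more can be done
None
```

The job is handed in at about 20 s of the 72 s allowed. `job_done()` gives no verdict, so these are my own checks.

I took the brown-handled roller out of its stand and lowered it until I felt link 7. I then rolled it over all seven links and back, stood it in its stand again and let go.

- **Force:** after allowing for the roller's weight, contact was roughly 11–20 N at the end of each move. It was a little uneven: about 11 N near the two ends, up to 20 N in the middle. Force was read only at those points, so shorter peaks in between would not show. The limit is 30 N.
- **Links:** depth images show all seven tops level with each other. The top camera puts them 0.3–1.1 mm above the rails (about 1 mm is fully home). The scene camera reads −0.7 to +1.5 mm there and is noisier.
- **Roller:** the guard plate rests level at the same height as at the start, and the handle is about 1 mm from where it stood, within the 10 mm limit.
- **Clearance:** the gripper was open and clear with no force on it, and both specimens and the tweezers looked unmoved by eye.

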